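# Hold the light-box shutter at half

### The arm

A 7-joint arm with a two-finger parallel gripper is mounted at the origin on a cart in front of the work surface, level with it; the furniture and walls round the work are solid. World frame = base frame: x ahead of the robot, y to its left, z up, the work surface at z = 0. Lengths are in m, angles in rad, forces in N, time in s.
With the tool pointing down it reaches from about 0.4 to 0.85 m from the base axis. Payload 10.4 kg.
Tool frame: the origin (TCP) lies between the finger pads; the fingertips stand 11 mm ahead of it and the grasp point (between the pads) lies 8 mm behind it (r.tcp_to_tips is the distance from the TCP to the fingertips, in m); z points along the fingers, y is the line along which they close (so a half turn about z gives the same grasp; the last joint's range is limited). The gripper opens to 87 mm and grips with 3 to 60 N. Pads are 19 mm wide; open, the fingers measure 117 mm over their backs; the gripper's body (75 mm by 190 mm) begins 51 mm behind the grasp point.
Start: joints at [-1.337, 0.332, -0.065, 1.46, 0.022, 1.35, -0.088], TCP at [0.159, 0.605, 0.234] pointing down, gripper open.
Joint ranges: [-2.6, 2.6], [-0.5, 2.12], [-1.47, 1.34], [0.16, 2.42], [-1.27, 4.41], [0.06, 2.06], [-2.6, 2.6]. Speed limits (rad/s): [2.22, 2.22, 2.79, 2.79, 3.14, 3.14, 3.14].

### API

Orientations are given as a unit quaternion [x, y, z, w].
In Python, from bench import r gives the robot as it stands. The module is installed in compiled form; this text tells all that it offers.
- The arm moves only by the shell command python3 -m crank 'ROWS' [FORCE]. ROWS is JSON, a list of rows, each an object of numbers: "claw": the closure, from -1 (fully open) to 1 (shut); "dx", "dy", "dz": the shift along the tool's x, y, z each as a share of 3 cm, from -1 to 1; "ax", "ay", "az": the turn, a rotation vector about the tool's x, y, z each as a share of 6 degrees, from -1 to 1. A call has 1 to 8 rows; each row shifts and turns the commanded pose from where the row before left it, along the tool's axes as they then stand; what a row does not reach is not made up. A row lasts 1/12 s, in which the tool goes at most 41.7 mm and 7.16 degrees, less where a joint would pass 70% of its speed; a pose out of reach is approached as far as the arm can. A call with a number of a shift or a turn outside -1 to 1 is refused whole. A call with a gripper value outside its range is refused whole. The fingers move at their own pace and stop on an object; FORCE is the grip in N (left out, the last holds). Time passes only in rows, so rows that do not move let the fingers close. It gives the time, the measured TCP pose, the force, the opening and the grip force at its end, in the units of the state.
- r.read_state(): the state, without advancing time (a new reading comes with each control period).
- r.camera(name): name is "side" or "top"; returns a dict with "color" (480x640x3 uint8, red, green, blue), "mtx" (3x3 intrinsics, pixels), "k1" (the pictures are not rectified: a ray, as slopes to the right and down, at radius r is drawn at 1 + k1 r^2 times it, then the intrinsics apply), "R" (3x3) and "t" (3): a world point X has camera coordinates R X + t. Camera axes: x right, y down, z forward; pixel columns grow to the right and rows downward; lengths in m; the calibration is good to about 2 mm. A picture is of the moment at which its call begins. There is no depth.
- r.close_job(): hands the job in; it is judged then, once.
The state is a dict: "time": time; "joint_positions": joint angles; "joint_vel": joint speeds; "joint_torque": joint torques, N m; "ee_pos": TCP position; "eef_rot": TCP orientation; "ft_force": force on the tool from outside, world axes, zero at the start; "torque": the same for the moment, N m; "width": finger opening in m; "grip_force": force on a finger pad.
Only numpy, scipy, OpenCV 4.12 (cv2) and the standard library are available. Lean on these libraries where they do the work, as an engineer would, in place of code of your own. Each camera call takes 0.05 s, during which the arm holds its last target. There are 200 camera calls.

### The job

Switch on the light box: press its treadle all the way down to the stop for a moment and let it come back up. Then slide the box's sprung shutter by its knob until it is half open, with its pointer at the long middle mark, and finish while still holding it there against the spring. Do not let the shutter run to its fully open end, and leave the petri dish on the glass stage and the small bottle and glue stick beside the work where they are.

Things in the scene. Friction and masses are not known exactly. Their poses are not given: they have to be found in the camera images.
- light_box: Grey bench light box, fixed on the worktop left or right of the middle, yaw up to 0.3 rad. Origin on the worktop; housing from x -100 to +120, y -110 to +110 mm, 60 mm high; +x is its back, -x its front towards the robot. The shutter lies on its top and covers a 70 mm square white lamp window at x 55, y 40 mm.
- half_mark (a point): Centre of the longest and thickest mark (half open) on the light box's scale strip, on the front edge of its top, 60 mm above the worktop: x -88, y 0 mm in the box's frame. Shorter marks at y +40 (closed), +20, -20 and -40 mm (fully open).
- stage_top (a point): Centre of the top of the clear glass stage, 104 (x) x 82 (y) mm, 92 mm above the worktop, fixed over the lamp window on two rear posts; the petri dish stands on it. x 66, y 40 mm in the box's frame.
- shutter (a joint): Slide of the shutter, in m: 0 closed, grows as the shutter moves along the light box's own -y (to the right seen from the robot), 0.08 fully open, so half open is 0.04. A spring shuts it when let go: about 3 N at 0, 7 N at half, 11 N at fully open, plus a little friction.
- knob_top (a point): Centre of the top of the shutter's upright black knob, 22 mm across, 40 mm tall (lowest 4 mm: a 29 mm collar); top 111 mm, foot 71 mm above the worktop. Moves with the shutter: in the light box's frame x -52, y 40 mm closed, y 0 half, y -40 fully open. The glass stage begins 66 mm behind its axis. A dark pointer in front of it shows the knob's y on the scale.
- treadle_base: Base of the treadle switch, fixed to the worktop on the other side from the light box, turned by up to 0.4 rad: dark steel plate 150 (x) x 110 (y) x 12 mm with two lugs at its back. Origin on the worktop under the plate's centre, z up, -x its front towards the robot. The treadle's hinge pin lies along y at x +56, z 34 mm.
- treadle (a joint): Angle of the treadle in rad: 0 up (at rest; the board rises towards its front), grows as its front is pressed down, 0.22 down at its stop (board level). A spring lifts it when let go; at tread_pad it takes about 4 N to start and 9 N at the stop.
- tread_pad (a point): Point to press, on the top face of the treadle board (128 x 80 mm, with a ribbed black rubber mat), on its centre line 95 mm in front of the hinge pin; moves with the board: about 61 mm above the worktop at rest, 41 mm at the stop.
- dish: Clear petri dish, 42 mm across, 12 mm high, loose on the glass stage of the light box. Origin at the centre of its underside.
- tint_bottle: Loose small bottle with a screw cap, 33 mm across, 64 mm high, standing at the right of the work. Origin at the centre of its underside.
- glue_stick: Loose glue stick, 29 mm across, 96 mm high, standing at the left of the work. Origin at the centre of its underside.
There are look-alikes about, which are no part of the job. Leave any red look-alike of the treadle_base alone.

How it is judged:
On the way, in this order (a step that is already met when the one before it is completed fails the run):
1. the treadle is pressed down to its stop (value of joint treadle above 0.2 rad), for 0.2 s.
2. the treadle has come back up (value of joint treadle below 0.03 rad), for 0.2 s.
3. the fingers hold the shutter at half travel (value of joint shutter between 0.034 and 0.046 m and contact force between the fingers and shutter above 3 N), for 0.5 s.
At the end, for the whole second after the job is handed in: The shutter stands still at 40 mm of its 80 mm travel (within 6 mm), held there by the fingers with at least 3 N on it; the treadle is up (under 0.03 rad) and the dish is on the stage (all of step 3 and velocity of joint shutter between -0.01 and 0.01 m/s and value of joint treadle below 0.03 rad and z of dish in the frame of light_box above 0.085 m); the arm keeps its last pose, push and grip.
It fails at once if the shutter is opened past 72 mm of its 80 mm (value of joint shutter above 0.072 m).
It fails at once if the petri dish is shifted by more than 12 mm (distance of dish from where it was at the start of the episode above 0.012 m).
It fails at once if the small bottle is moved by more than 20 mm (distance of tint_bottle from where it was at the start of the episode above 0.02 m).
It fails at once if the glue stick is moved by more than 20 mm (distance of glue_stick from where it was at the start of the episode above 0.02 m).
It also fails if it takes over 51 s, if anything falls off the work surface, if the arm or the gripper's body presses on something with over 40 N, if the wrist force passes 120 N, or if a joint passes its speed limit or range.

## Working session

There is one attempt and no reset: what is moved stays moved. The work goes in short steps, Python scripts to look and compute and a shell command to move; the robot and the scene stay as the last step left them, time stands still between calls to the robot, and variables do not carry over. Pictures are saved under pics/ and viewed, at most 10 in all, crops included, and the job is handed in when it is done.

```bash
mkdir -p pics
cat > h.py <<'E'
import numpy as np, cv2
from bench import r
def snap(n,f):
    c=r.camera(n); cv2.imwrite('pics/'+f,c['color'][:,:,::-1]); np.savez('pics/'+f+'.npz',**{k:np.array(v) for k,v in c.items()}); return c
def load(f): return dict(np.load('pics/'+f+'.npz'))
def ray(c,u,v):
    K=c['mtx']; d=np.array([(u-K[0,2])/K[0,0],(v-K[1,2])/K[1,1]]); s=d.copy(); k=float(c['k1'])
    for _ in range(20): s=d/(1+k*(s@s))
    R=np.array(c['R']);t=np.array(c['t']); return -R.T@t, R.T@np.array([s[0],s[1],1])
def onz(c,u,v,z):
    o,d=ray(c,u,v); return o+d*(z-o[2])/d[2]
def proj(c,X):
    p=c['R']@np.array(X)+c['t']; s=p[:2]/p[2]; s=s*(1+float(c['k1'])*(s@s)); K=c['mtx']; return K[0,0]*s[0]+K[0,2],K[1,1]*s[1]+K[1,2]
E
python3 - <<'E'
from h import *
for n in('top','side'):
    c=snap(n,n+'0.png'); print(n,-np.array(c['R']).T@c['t'],c['R'],c['k1'])
print(r.read_state())
E
```

```text
top [-0.37920796  0.01798362  1.65730812] [[ 0.08349312 -0.99646556  0.00923527]
 [-0.86769252 -0.0772545  -0.49106154]
 [ 0.49003938  0.03298688 -0.87107593]] 0.0051812801776991765
side [ 0.06929441 -1.01804283  0.76837858] [[ 0.93223323 -0.36167509 -0.01150399]
 [-0.19089831 -0.46454375 -0.8647294 ]
 [ 0.30740698  0.80832557 -0.50210628]] -0.05335049485823949
{'time': 0.1, 'joint_positions': array([-1.33660592,  0.33279632, -0.06472776,  1.46088607,  0.02158307,
        1.3499074 , -0.08846185]), 'joint_vel': array([-0.00225634, -0.00297595, -0.00057245, -0.00410081,  0.00099083,
        0.00072088, -0.00054571]), 'joint_torque': array([ 1.23028723e-03, -6.24540639e+01,  2.43518420e-02, -3.90717030e+01,
       -6.15364895e-02,  3.66064254e-02,  6.29044303e-05]), 'ee_pos': array([0.15862951, 0.6041727 , 0.23282755]), 'eef_rot': array([ 1.28002774e-01,  9.91773596e-01, -6.47866632e-04, -6.59480314e-05]), 'ft_force': array([-0.82913539,  0.52302614,  0.62153398]), 'torque': array([0.04373596, 0.01099965, 0.01188901]), 'grip_force': 0.0, 'width': 0.0869389472638527}
```

View pics/top0.png

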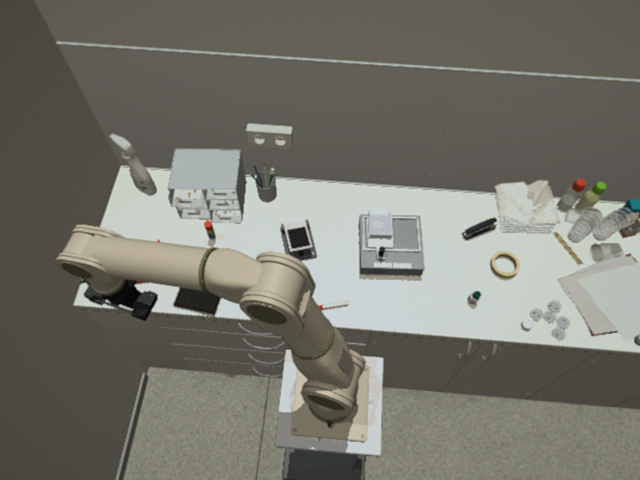

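View pics/side0.png

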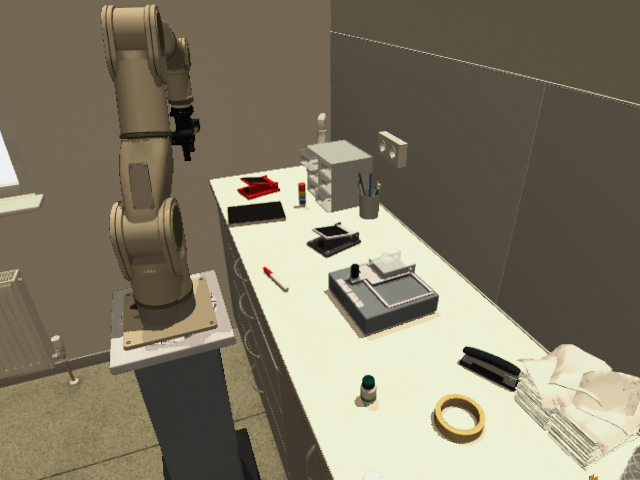

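The top view shows the light box at (391,243), its knob at (380,255), the glue stick at (210,230) and the bottle at (475,297). There are three treadle candidates:
- The dark one at top (298,238) / side (333,238) fits: it has a dark plate, a raised board with lugs at the back, and is next to the box.
- The red one at side (260,187) is the look-alike to leave alone.
- The flat black pad at top (197,300) / side (257,213) has no board.

I'll confirm with one enlarged crop.

Run:
```python
from h import *
t=cv2.imread('pics/top0.png');s=cv2.imread('pics/side0.png')
def cr(i,x,y,w,h): return cv2.resize(i[y:y+h,x:x+w],(400,300),interpolation=cv2.INTER_CUBIC)
cv2.imwrite('pics/c1.png',np.vstack([np.hstack([cr(t,268,210,64,48),cr(t,350,205,84,72)[:,:]]),np.hstack([cr(s,297,210,72,54),cr(s,322,240,120,90)])]))
```

```text
(no output)
```

View pics/c1.png

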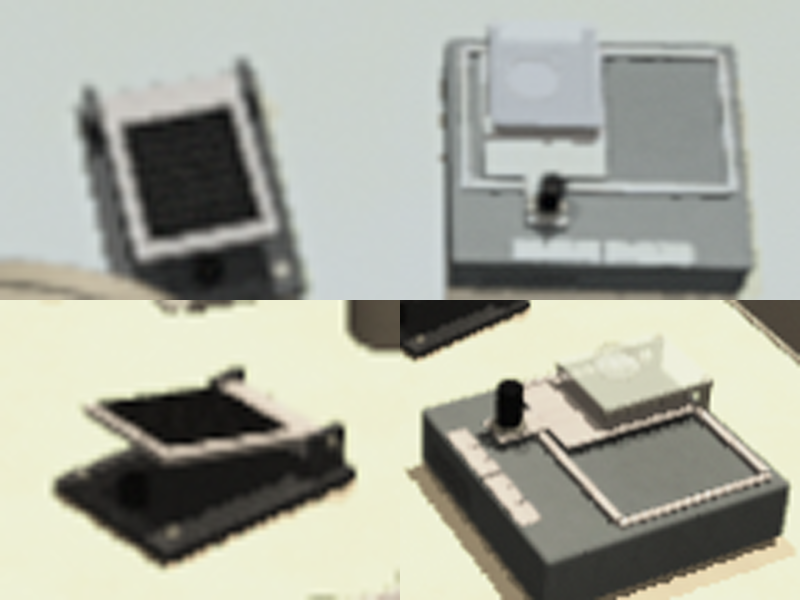

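The crop confirms it: the dark treadle has a raised board with a black mat, two lugs and a dark plate. The box's top corners, scale strip and closed knob are all clear too.

```bash
cat > m.py <<'E'
from h import *
from scipy.optimize import least_squares
T=load('top0.png');S=load('side0.png')
tl=lambda x,y:(268+x/6.25-.4,210+y/6.25-.4)
tr=lambda x,y:(350+(x-400)/4.762-.4,205+y/4.167-.4)
bl=lambda x,y:(297+x/5.556-.4,210+(y-300)/5.556-.4)
br=lambda x,y:(322+(x-400)/3.333-.4,240+(y-300)/3.333-.4)
def fit(obs,name):
    def W(p,q): c,s=np.cos(p[2]),np.sin(p[2]); return [p[0]+c*q[0]-s*q[1],p[1]+s*q[0]+c*q[1],q[2]]
    f=lambda p:np.concatenate([np.subtract(proj(c,W(p,q)),uv) for c,uv,q in obs])
    s=least_squares(f,[.6,.1,0],loss='soft_l1'); print(name,s.x.round(4),'\n',f(s.x).reshape(-1,2).round(1).tolist()); return lambda q:np.round(W(s.x,q),4)
B=fit([(T,tr(447,42),(.12,.11,.06)),(T,tr(735,45),(.12,-.11,.06)),(T,tr(752,265),(-.1,-.11,.06)),(T,tr(450,262),(-.1,.11,.06)),
 (S,br(425,410),(-.1,.11,.06)),(S,br(548,565),(-.1,-.11,.06)),(S,br(785,490),(.12,-.11,.06)),(S,br(510,383),(-.052,.04,.111)),(T,tr(553,178),(-.052,.04,.111))],'box')
def bd(d,y,a=.22): # board top point, d in front of hinge at rest
    z0=.041-.034; return (.056-d*np.cos(a)-z0*np.sin(a)*0+0, y, .034+z0+ d*np.sin(a))
Tt=fit([(S,bl(57,485),(-.075,.055,.012)),(S,bl(165,555),(-.075,-.055,.012)),(S,bl(352,470),(.075,-.055,.012)),(T,tl(303,290),(-.075,-.055,.012)),
 (T,tl(90,92),(.056,.05,.045)),(T,tl(242,63),(.056,-.05,.045)),(S,bl(333,430),(.056,-.05,.045)),(S,bl(230,375),(.056,.05,.045))],'treadle')
for n in ((T,(140,262),tl,S,(88,407),bl),(T,(282,232),tl,S,(150,457),bl)):
    o1,d1=ray(n[0],*n[2](*n[1]));o2,d2=ray(n[3],*n[5](*n[4]))
    a=np.linalg.lstsq(np.c_[d1,-d2],o2-o1,rcond=None)[0]; print('boardfront',o1+a[0]*d1,o2+a[1]*d2)
print('pad',Tt((.056-.095*np.cos(.22),0,.061)),'front mid',Tt((.056-.125,0,.066)))
print('knob',B((-.052,.04,.111)),'half',B((-.052,0,.111)))
E
python3 m.py
```

```text
box [ 0.5452 -0.1751  0.0521] 
 [[-0.1, -1.6], [-0.1, -0.5], [0.5, 0.8], [-0.2, -0.5], [-1.5, -0.4], [-0.5, 0.3], [2.7, -1.2], [0.2, 1.2], [-0.2, 0.9]]
treadle [0.5526 0.1569 0.2808] 
 [[-0.5, -1.6], [0.0, -0.3], [1.7, 0.1], [0.5, -0.3], [-0.8, 0.6], [2.0, 0.8], [0.1, -0.1], [-0.3, -1.4]]
boardfront [0.47804018 0.17499723 0.06063278] [0.48337787 0.17482797 0.06348191]
boardfront [0.49788505 0.0972605  0.07190167] [0.49278021 0.0974335  0.06908618]
pad [0.5174 0.1467 0.061 ] front mid [0.4864 0.1378 0.066 ]
knob [ 0.4912 -0.1379  0.111 ] half [ 0.4933 -0.1778  0.111 ]
```

Poses agree across both views. Now I'll move towards the treadle, closing the fingers on the way.

```bash
python3 -m crank '[{"claw":1,"dx":-0.9,"dy":-0.7},{"claw":1,"dx":-0.9,"dy":-0.7},{"claw":1,"dx":-0.9,"dy":-0.7},{"claw":1,"dx":-0.9,"dy":-0.7},{"claw":1,"dx":-0.9,"dy":-0.7},{"claw":1,"dx":-0.9,"dy":-0.7},{"claw":1,"dx":-0.9,"dy":-0.7},{"claw":1,"dx":-0.9,"dy":-0.7}]' 20
python3 -m crank '[{"claw":1,"dx":-0.9,"dy":-0.7},{"claw":1,"dx":-0.9,"dy":-0.7},{"claw":1,"dx":-0.9,"dy":-0.7},{"claw":1,"dx":-0.9,"dy":-0.7},{"claw":1,"dx":-0.9,"dy":-0.7},{"claw":1,"dx":-0.9,"dy":-0.7},{"claw":1,"az":0}]'
cat > d.py <<'E'
# displacement to world target in tool units
import sys
from h import *
from scipy.spatial.transform import Rotation as Q
s=r.read_state(); R=Q.from_quat(s['eef_rot']); g=np.array(eval(sys.argv[1]))
print('t',s['time'],'pos',s['ee_pos'].round(4),'yaw_y',np.degrees(np.arctan2(*R.as_matrix()[[1,0],1])).round(1),'F',s['ft_force'].round(1),'w',round(s['width'],4),'g',round(s['grip_force'],1),'units',(R.inv().apply(g-s['ee_pos'])/.03).round(2))
E
python3 d.py '.517,.147,.15'
```

```text
t 0.1 pos [0.1586 0.6042 0.2328] yaw_y 75.3 F [-0.8  0.5  0.6] w 0.0869 g 0.0 units [-15.42 -11.7    2.78]invalid input at $[0]: expected keys claw, dx, dy, dz, ax, ay, az
invalid input at $[0]: expected keys claw, dx, dy, dz, ax, ay, az
```

```bash
python3 -m crank '[{"claw":1,"dx":-0.9,"dy":-0.7,"dz":0,"ax":0,"ay":0,"az":0},{"claw":1,"dx":-0.9,"dy":-0.7,"dz":0,"ax":0,"ay":0,"az":0},{"claw":1,"dx":-0.9,"dy":-0.7,"dz":0,"ax":0,"ay":0,"az":0},{"claw":1,"dx":-0.9,"dy":-0.7,"dz":0,"ax":0,"ay":0,"az":0},{"claw":1,"dx":-0.9,"dy":-0.7,"dz":0,"ax":0,"ay":0,"az":0},{"claw":1,"dx":-0.9,"dy":-0.7,"dz":0,"ax":0,"ay":0,"az":0},{"claw":1,"dx":-0.9,"dy":-0.7,"dz":0,"ax":0,"ay":0,"az":0},{"claw":1,"dx":-0.9,"dy":-0.7,"dz":0,"ax":0,"ay":0,"az":0}]' 20
python3 d.py '.517,.147,.15'
```

```text
time: 0.77
ee_pos: [0.3256, 0.3855, 0.2333]
eef_rot: [0.128, 0.992, -0.0, -0.0]
ft_force: [0.9, 0.1, -0.1]
width: 0.0415
grip_force: 0.0
t 0.7667 pos [0.3256 0.3855 0.2333] yaw_y 75.3 F [ 0.9  0.1 -0.1] w 0.0415 g 0.0 units [-8.19 -6.07  2.78]
```

```bash
python3 -m crank '[{"claw":1,"dx":-0.9,"dy":-0.66,"dz":0,"ax":0,"ay":0,"az":0},{"claw":1,"dx":-0.9,"dy":-0.66,"dz":0,"ax":0,"ay":0,"az":0},{"claw":1,"dx":-0.9,"dy":-0.66,"dz":0,"ax":0,"ay":0,"az":0},{"claw":1,"dx":-0.9,"dy":-0.66,"dz":0,"ax":0,"ay":0,"az":0},{"claw":1,"dx":-0.9,"dy":-0.66,"dz":0,"ax":0,"ay":0,"az":0},{"claw":1,"dx":-0.9,"dy":-0.66,"dz":0,"ax":0,"ay":0,"az":0},{"claw":1,"dx":-0.9,"dy":-0.66,"dz":0,"ax":0,"ay":0,"az":0},{"claw":1,"dx":-0.9,"dy":-0.66,"dz":0,"ax":0,"ay":0,"az":0}]'
python3 -m crank '[{"claw":1,"dx":0,"dy":0,"dz":0.5,"ax":0,"ay":0,"az":-0.98},{"claw":1,"dx":0,"dy":0,"dz":0.5,"ax":0,"ay":0,"az":-0.98},{"claw":1,"dx":0,"dy":0,"dz":0.5,"ax":0,"ay":0,"az":-0.98},{"claw":1,"dx":0,"dy":0,"dz":0.5,"ax":0,"ay":0,"az":0},{"claw":1,"dx":0,"dy":0,"dz":0,"ax":0,"ay":0,"az":0},{"claw":1,"dx":0,"dy":0,"dz":0,"ax":0,"ay":0,"az":0}]'
python3 d.py '.517,.147,.052'
```

```text
time: 1.43
ee_pos: [0.4943, 0.1776, 0.2334]
eef_rot: [0.128, 0.992, 0.0, -0.0]
ft_force: [1.1, 0.6, 0.4]
width: 0.0008
grip_force: 0.0
time: 1.93
ee_pos: [0.4932, 0.1789, 0.1731]
eef_rot: [-0.025, 1.0, -0.0, -0.001]
ft_force: [-0.1, 0.0, 1.1]
width: 0.0005
grip_force: 0.0
t 1.9333 pos [0.4932 0.1789 0.1731] yaw_y 92.9 F [-0.1  0.   1.1] w 0.0005 g 0.0 units [-0.75 -1.1   4.04]
```

```bash
python3 -m crank '[{"claw":1,"dx":-0.4,"dy":-0.55,"dz":0.5,"ax":0,"ay":0,"az":0},{"claw":1,"dx":-0.4,"dy":-0.55,"dz":0.5,"ax":0,"ay":0,"az":0},{"claw":1,"dx":0,"dy":0,"dz":0.7,"ax":0,"ay":0,"az":0},{"claw":1,"dx":0,"dy":0,"dz":0.7,"ax":0,"ay":0,"az":0},{"claw":1,"dx":0,"dy":0,"dz":0.5,"ax":0,"ay":0,"az":0},{"claw":1,"dx":0,"dy":0,"dz":0.3,"ax":0,"ay":0,"az":0},{"claw":1,"dx":0,"dy":0,"dz":0,"ax":0,"ay":0,"az":0},{"claw":1,"dx":0,"dy":0,"dz":0,"ax":0,"ay":0,"az":0}]'
python3 d.py '.517,.147,.052'
```

```text
time: 2.6
ee_pos: [0.5197, 0.1476, 0.0784]
eef_rot: [-0.025, 1.0, 0.0, 0.0]
ft_force: [0.6, 0.6, -0.0]
width: 0.0001
grip_force: 0.0
t 2.6 pos [0.5197 0.1476 0.0784] yaw_y 92.9 F [ 0.6  0.6 -0. ] w 0.0001 g 0.0 units [ 0.09 -0.02  0.88]
```

```bash
python3 -m crank '[{"claw":1,"dx":0,"dy":0,"dz":0.3,"ax":0,"ay":0,"az":0},{"claw":1,"dx":0,"dy":0,"dz":0.3,"ax":0,"ay":0,"az":0},{"claw":1,"dx":0,"dy":0,"dz":0.1,"ax":0,"ay":0,"az":0},{"claw":1,"dx":0,"dy":0,"dz":0,"ax":0,"ay":0,"az":0}]'
python3 -m crank '[{"claw":1,"dx":0,"dy":0,"dz":0.1,"ax":0,"ay":0,"az":0},{"claw":1,"dx":0,"dy":0,"dz":0.08,"ax":0,"ay":0,"az":0},{"claw":1,"dx":0,"dy":0,"dz":0,"ax":0,"ay":0,"az":0}]'
```

```text
time: 2.93
ee_pos: [0.5197, 0.1476, 0.0568]
eef_rot: [-0.026, 1.0, 0.0, 0.0]
ft_force: [-2.7, -0.7, 7.3]
width: 0.0007
grip_force: 3.5
time: 3.18
ee_pos: [0.5194, 0.1475, 0.0521]
eef_rot: [-0.025, 1.0, 0.0, -0.0]
ft_force: [-6.1, -2.0, 11.9]
width: 0.0005
grip_force: 5.6
```

Near the stop: I'll push a little further until the force rises clearly.

```bash
python3 -m crank '[{"claw":1,"dx":0,"dy":0,"dz":0.08,"ax":0,"ay":0,"az":0},{"claw":1,"dx":0,"dy":0,"dz":0,"ax":0,"ay":0,"az":0}]'
python3 -m crank '[{"claw":1,"dx":0,"dy":0,"dz":0.08,"ax":0,"ay":0,"az":0},{"claw":1,"dx":0,"dy":0,"dz":0,"ax":0,"ay":0,"az":0},{"claw":1,"dx":0,"dy":0,"dz":0,"ax":0,"ay":0,"az":0},{"claw":1,"dx":0,"dy":0,"dz":0,"ax":0,"ay":0,"az":0}]'
```

```text
time: 3.35
ee_pos: [0.5195, 0.1476, 0.0515]
eef_rot: [-0.025, 1.0, 0.001, -0.0]
ft_force: [-15.2, -4.1, 34.4]
width: 0.0002
grip_force: 16.6
time: 3.68
ee_pos: [0.5196, 0.1476, 0.0508]
eef_rot: [-0.025, 1.0, 0.001, -0.0]
ft_force: [-24.7, -6.7, 54.8]
width: 0.0003
grip_force: 27.9
```

It's firmly on the stop: 55 N with no further travel. Lift off and let it rise, opening the gripper.

```bash
python3 -m crank '[{"claw":1,"dx":0,"dy":0,"dz":-0.4,"ax":0,"ay":0,"az":0},{"claw":1,"dx":0,"dy":0,"dz":-0.6,"ax":0,"ay":0,"az":0},{"claw":1,"dx":0,"dy":0,"dz":-1,"ax":0,"ay":0,"az":0},{"claw":-1,"dx":0,"dy":0,"dz":-1,"ax":0,"ay":0,"az":0},{"claw":-1,"dx":0,"dy":0,"dz":-1,"ax":0,"ay":0,"az":0},{"claw":-1,"dx":0,"dy":0,"dz":-1,"ax":0,"ay":0,"az":0},{"claw":-1,"dx":0,"dy":0,"dz":0,"ax":0,"ay":0,"az":0},{"claw":-1,"dx":0,"dy":0,"dz":0,"ax":0,"ay":0,"az":0}]'
python3 d.py '.4912,-.138,.2'
python3 - <<'E'
from h import *
s=snap('side','side1.png');snap('top','top1.png')
i=cv2.imread('pics/side1.png');cv2.imwrite('pics/c2.png',cv2.resize(i[200:335,280:460],(800,600),interpolation=cv2.INTER_CUBIC))
E
```

```text
time: 4.35
ee_pos: [0.5204, 0.1478, 0.1983]
eef_rot: [-0.026, 1.0, 0.001, 0.002]
ft_force: [-0.1, -0.4, -0.7]
width: 0.0262
grip_force: 0.0
t 4.35 pos [0.5204 0.1478 0.1983] yaw_y 92.9 F [-0.1 -0.4 -0.7] w 0.0262 g 0.0 units [ 1.46 -9.47 -0.08]
```

View pics/c2.png

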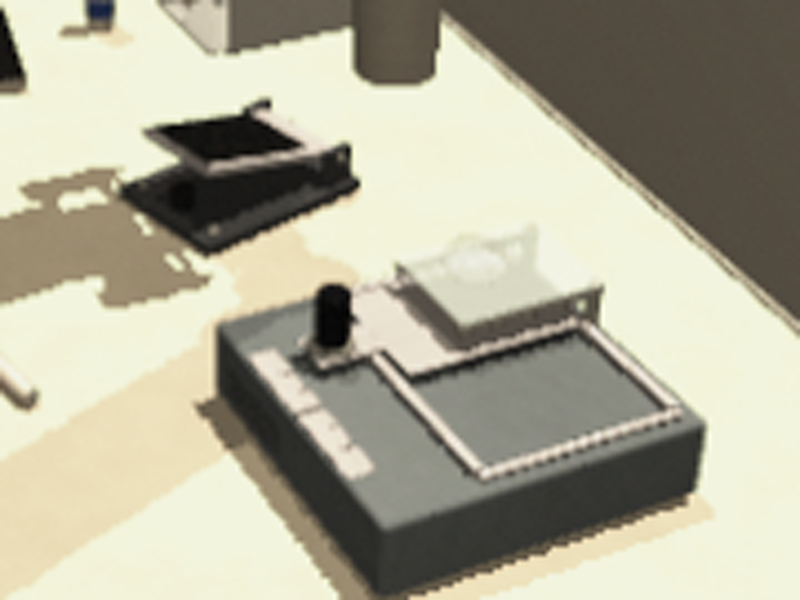

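The side crop shows the treadle risen again (board front at crop (150,135)), with the knob still closed at (332,315) and the dish on the stage. Moving above the knob.

```bash
python3 -m crank '[{"claw":-1,"dx":0.18,"dy":-1,"dz":0,"ax":0,"ay":0,"az":0},{"claw":-1,"dx":0.18,"dy":-1,"dz":0,"ax":0,"ay":0,"az":0},{"claw":-1,"dx":0.18,"dy":-1,"dz":0,"ax":0,"ay":0,"az":0},{"claw":-1,"dx":0.18,"dy":-1,"dz":0,"ax":0,"ay":0,"az":0},{"claw":-1,"dx":0.18,"dy":-1,"dz":0,"ax":0,"ay":0,"az":0},{"claw":-1,"dx":0.18,"dy":-1,"dz":0,"ax":0,"ay":0,"az":0},{"claw":-1,"dx":0.18,"dy":-1,"dz":0,"ax":0,"ay":0,"az":0},{"claw":-1,"dx":0.18,"dy":-1,"dz":0,"ax":0,"ay":0,"az":0}]'
python3 -m crank '[{"claw":-1,"dx":0,"dy":-0.75,"dz":0,"ax":0,"ay":0,"az":0},{"claw":-1,"dx":0,"dy":-0.75,"dz":0,"ax":0,"ay":0,"az":0},{"claw":-1,"dx":0,"dy":0,"dz":0,"ax":0,"ay":0,"az":0},{"claw":-1,"dx":0,"dy":0,"dz":0,"ax":0,"ay":0,"az":0}]'
python3 d.py '.4912,-.138,.090'
python3 - <<'E'
from h import *
snap('side','side2.png');snap('top','top2.png')
i=cv2.imread('pics/side2.png');j=cv2.imread('pics/top2.png')
cv2.imwrite('pics/c3.png',np.hstack([cv2.resize(i[200:335,300:390],(400,600),interpolation=cv2.INTER_CUBIC),cv2.resize(j[210:285,365:415],(400,600),interpolation=cv2.INTER_CUBIC)]))
E
```

```text
time: 5.12
ee_pos: [0.4874, -0.0958, 0.1951]
eef_rot: [-0.026, 1.0, 0.0, -0.001]
ft_force: [0.8, -0.5, 0.3]
width: 0.0841
grip_force: 0.0
time: 5.45
ee_pos: [0.49, -0.1404, 0.1952]
eef_rot: [-0.024, 1.0, -0.0, -0.001]
ft_force: [0.5, 0.9, 0.4]
width: 0.0867
grip_force: 0.0
t 5.45 pos [ 0.49   -0.1404  0.1952] yaw_y 92.8 F [0.5 0.9 0.4] w 0.0867 g 0.0 units [-0.05  0.08  3.51]
```

View pics/c3.png

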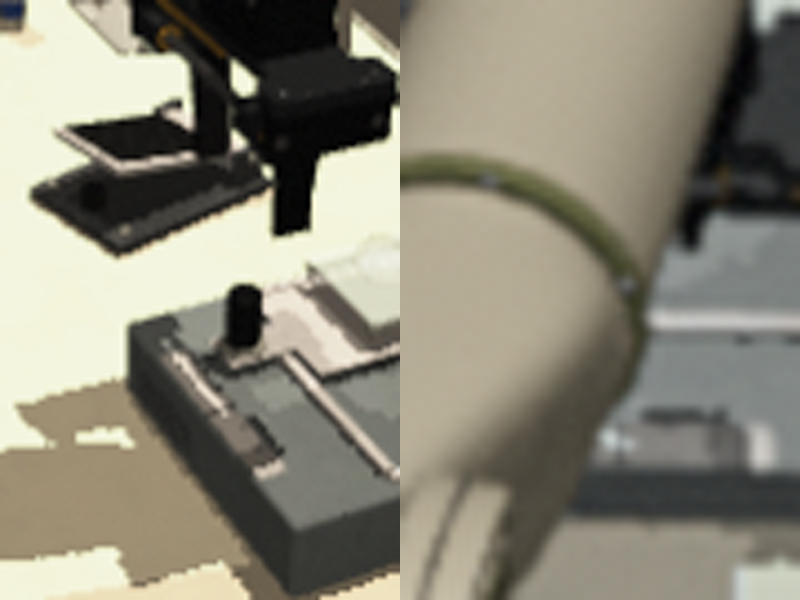

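The side crop shows the two fingertips at (210,150) and (292,235), straddling the knob at (245,290), and the stage well behind. The arm hides the top view. Descending.

```bash
python3 -m crank '[{"claw":-1,"dx":-0.03,"dy":0.08,"dz":0.7,"ax":0,"ay":0,"az":0},{"claw":-1,"dx":0,"dy":0,"dz":0.7,"ax":0,"ay":0,"az":0},{"claw":-1,"dx":0,"dy":0,"dz":0.7,"ax":0,"ay":0,"az":0},{"claw":-1,"dx":0,"dy":0,"dz":0.7,"ax":0,"ay":0,"az":0},{"claw":-1,"dx":0,"dy":0,"dz":0.4,"ax":0,"ay":0,"az":0},{"claw":-1,"dx":0,"dy":0,"dz":0.2,"ax":0,"ay":0,"az":0},{"claw":-1,"dx":0,"dy":0,"dz":0,"ax":0,"ay":0,"az":0},{"claw":-1,"dx":0,"dy":0,"dz":0,"ax":0,"ay":0,"az":0}]'
python3 -m crank '[{"claw":1,"dx":0,"dy":0,"dz":0,"ax":0,"ay":0,"az":0},{"claw":1,"dx":0,"dy":0,"dz":0,"ax":0,"ay":0,"az":0},{"claw":1,"dx":0,"dy":0,"dz":0,"ax":0,"ay":0,"az":0},{"claw":1,"dx":0,"dy":0,"dz":0,"ax":0,"ay":0,"az":0},{"claw":1,"dx":0,"dy":0,"dz":0,"ax":0,"ay":0,"az":0},{"claw":1,"dx":0,"dy":0,"dz":0,"ax":0,"ay":0,"az":0},{"claw":1,"dx":0,"dy":0,"dz":0,"ax":0,"ay":0,"az":0},{"claw":1,"dx":0,"dy":0,"dz":0,"ax":0,"ay":0,"az":0}]' 30
python3 d.py '.4912,-.138,.090'
```

```text
time: 6.22
ee_pos: [0.4917, -0.1364, 0.0946]
eef_rot: [-0.026, 1.0, 0.0, -0.0]
ft_force: [0.8, 0.0, 0.2]
width: 0.087
grip_force: 0.0
time: 6.88
ee_pos: [0.4915, -0.137, 0.0943]
eef_rot: [-0.026, 1.0, 0.0, 0.0]
ft_force: [-0.8, -0.6, 0.5]
width: 0.0417
grip_force: 0.0
t 6.8833 pos [ 0.4915 -0.137   0.0943] yaw_y 92.9 F [-0.8 -0.6  0.5] w 0.0417 g 0.0 units [ 0.01 -0.03  0.14]
```

```bash
python3 -m crank '[{"claw":1,"dx":0,"dy":0,"dz":0,"ax":0,"ay":0,"az":0},{"claw":1,"dx":0,"dy":0,"dz":0,"ax":0,"ay":0,"az":0},{"claw":1,"dx":0,"dy":0,"dz":0,"ax":0,"ay":0,"az":0},{"claw":1,"dx":0,"dy":0,"dz":0,"ax":0,"ay":0,"az":0},{"claw":1,"dx":0,"dy":0,"dz":0,"ax":0,"ay":0,"az":0},{"claw":1,"dx":0,"dy":0,"dz":0,"ax":0,"ay":0,"az":0},{"claw":1,"dx":0,"dy":0,"dz":0,"ax":0,"ay":0,"az":0},{"claw":1,"dx":0,"dy":0,"dz":0,"ax":0,"ay":0,"az":0}]'
python3 d.py '.4912,-.138,.090'
```

```text
time: 7.55
ee_pos: [0.4915, -0.1367, 0.0943]
eef_rot: [-0.026, 1.0, 0.0, -0.0]
ft_force: [-0.5, 4.0, 1.1]
width: 0.0213
grip_force: 30.0
t 7.55 pos [ 0.4915 -0.1367  0.0943] yaw_y 92.9 F [-0.5  4.   1.1] w 0.0213 g 30.0 units [ 0.01 -0.04  0.14]
```

```bash
python3 -m crank '[{"claw":1,"dx":0,"dy":-0.2,"dz":0,"ax":0,"ay":0,"az":0},{"claw":1,"dx":0,"dy":-0.2,"dz":0,"ax":0,"ay":0,"az":0},{"claw":1,"dx":0,"dy":-0.2,"dz":0,"ax":0,"ay":0,"az":0},{"claw":1,"dx":0,"dy":-0.2,"dz":0,"ax":0,"ay":0,"az":0},{"claw":1,"dx":0,"dy":-0.2,"dz":0,"ax":0,"ay":0,"az":0},{"claw":1,"dx":0,"dy":-0.2,"dz":0,"ax":0,"ay":0,"az":0},{"claw":1,"dx":0,"dy":-0.13,"dz":0,"ax":0,"ay":0,"az":0},{"claw":1,"dx":0,"dy":0,"dz":0,"ax":0,"ay":0,"az":0}]'
python3 -m crank '[{"claw":1,"dx":0,"dy":0,"dz":0,"ax":0,"ay":0,"az":0},{"claw":1,"dx":0,"dy":0,"dz":0,"ax":0,"ay":0,"az":0},{"claw":1,"dx":0,"dy":0,"dz":0,"ax":0,"ay":0,"az":0},{"claw":1,"dx":0,"dy":0,"dz":0,"ax":0,"ay":0,"az":0}]'
python3 d.py '.4933,-.1778,.0943'
python3 - <<'E'
from h import *
snap('side','side3.png')
i=cv2.imread('pics/side3.png')
cv2.imwrite('pics/c4.png',cv2.resize(i[240:330,320:440],(800,600),interpolation=cv2.INTER_CUBIC))
E
```

```text
time: 8.22
ee_pos: [0.4939, -0.1767, 0.0943]
eef_rot: [-0.026, 1.0, 0.0, 0.0]
ft_force: [0.4, 6.9, 1.9]
width: 0.0215
grip_force: 30.0
time: 8.55
ee_pos: [0.4938, -0.176, 0.0943]
eef_rot: [-0.026, 1.0, 0.001, 0.0]
ft_force: [0.7, 6.5, 2.0]
width: 0.0212
grip_force: 30.0
t 8.55 pos [ 0.4938 -0.176   0.0943] yaw_y 93.0 F [0.7 6.5 2. ] w 0.0212 g 30.0 units [ 0.02 -0.06 -0.  ]
```

View pics/c4.png

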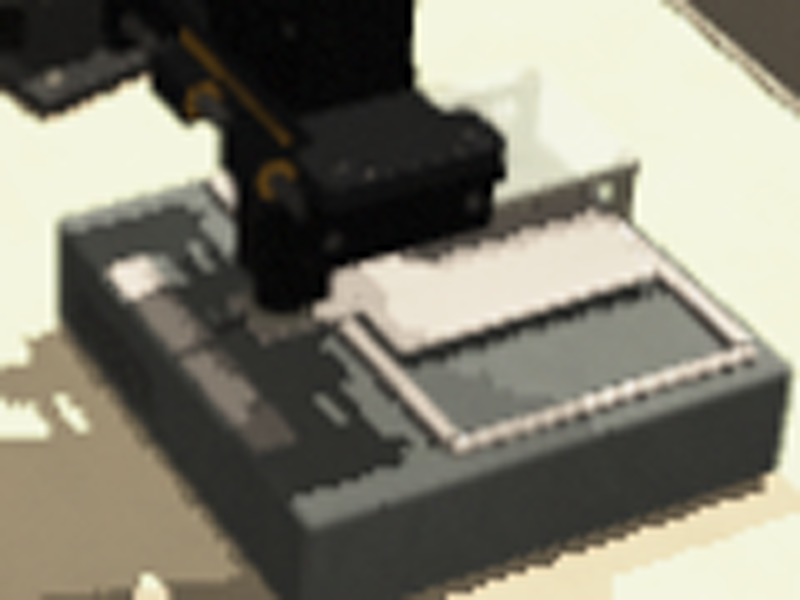

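The side crop shows the knob gripped and the pointer at the long middle mark (~(215,335) against (190,350)). I'll check the travel from the shutter's front-right corner, closed (372,284) against now (380,293).

```bash
python3 - <<'E'
from h import *
c=load('side3.png')
a=onz(c,371.8-.4,284.4-.4,.064);b=onz(c,379.8-.4,293.2-.4,.064);d=b-a
print(a,b,d,np.linalg.norm(d), proj(c,[.493-.036,-.1778,.06]))
E
python3 d.py '0,0,0'
```

```text
[ 0.52604886 -0.17137733  0.064     ] [ 0.5281021 -0.2138196  0.064    ] [ 0.00205324 -0.04244227  0.        ] 0.042491902368400586 (np.float64(348.8059418863231), np.float64(292.4974981312453))
t 8.6 pos [ 0.4938 -0.176   0.0943] yaw_y 93.0 F [0.4 7.2 0.9] w 0.0211 g 30.0 units [16.14  6.71  3.15]
```

Travel (39–42 mm) and spring force (7 N) both match half open. I'll hold briefly and hand in.

```bash
python3 -m crank '[{"claw":1,"dx":0,"dy":0,"dz":0,"ax":0,"ay":0,"az":0},{"claw":1,"dx":0,"dy":0,"dz":0,"ax":0,"ay":0,"az":0},{"claw":1,"dx":0,"dy":0,"dz":0,"ax":0,"ay":0,"az":0},{"claw":1,"dx":0,"dy":0,"dz":0,"ax":0,"ay":0,"az":0},{"claw":1,"dx":0,"dy":0,"dz":0,"ax":0,"ay":0,"az":0},{"claw":1,"dx":0,"dy":0,"dz":0,"ax":0,"ay":0,"az":0},{"claw":1,"dx":0,"dy":0,"dz":0,"ax":0,"ay":0,"az":0},{"claw":1,"dx":0,"dy":0,"dz":0,"ax":0,"ay":0,"az":0}]' && python3 -c "from bench import r;print(r.close_job())"
```

```text
time: 9.27
ee_pos: [0.4938, -0.176, 0.0943]
eef_rot: [-0.026, 1.0, 0.001, 0.0]
ft_force: [-0.3, 7.2, 1.8]
width: 0.0214
grip_force: 30.0
the job is handed in; nothing more can be done
None
```

I handed the job in at about 9.3 s, with no verdict returned: the treadle was pressed to its stop and came back up, and the gripper is holding the shutter about half open (39–42 mm by my measurements) against the roughly 7 N spring.

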